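Size a pestle in the ring gauge

TASK

Check the size of the washed grinder pestle standing in the wooden drying block: lower it, foot first, down through the shrinking rings of the metal ring gauge, feeling gently for the second ring, until the third ring stops it. Press it lightly onto that ring so that its spring gives a few millimetres for about a second, then let go and leave it standing upright in the gauge. Never drop it in the gauge or force it against the frame, never push a sprung ring down to the end of its travel, and leave the sample tubes, bottle and jar alone.

Things in the scene. Friction and masses are not known exactly. Their poses are not given: they have to be found in the camera images.
- pestle: the pestle: white round stem of diameter 16 mm and length 115 mm with a flat foot (edge bevelled 1.5 mm), topped by a grey ribbed handle of diameter 22 mm and height 40 mm; 155 mm tall, 55 to 110 g. Origin: centre of its foot; z runs up its axis. It stands upright in one of the block's wells, its foot 13 mm above the table
- pestle_grip (a point): the middle of the pestle's handle, on its axis, 135 mm above its foot: the place to grip. z runs up the pestle
- block: plywood drying block, 70 (x) x 150 (y) x 55 mm high; origin: centre of its underside. Three wells 16.8 mm wide and 42 mm deep, at y = -45, 0 and +45 mm. The pestle stands in one and must rise 45 mm to leave it; a sample tube stands in each of the others, tops 95 mm above the table. Grip the pestle with the fingers closing along the block's x
- gauge: fixed ring gauge: grey base 100 (x) x 130 (y) mm, two steel posts at y = -44 and +44 mm (130 mm high), carrying four flat aluminium ring plates, 64 x 110 x 6 mm, one below the other, with holes of 32, 18.5, 10 and 6 mm. Origin: centre of the base's underside. The top ring (125 mm up) and the smallest (25 mm up, not reached) are fixed and centred on the origin
- gauge_mouth (a point): centre of the top ring's 32 mm hole at its upper face, 125 mm above the table; the pestle goes in here, foot first
- second_ring (a joint): push-down of the second ring (18.5 mm hole, upper face 100 mm up) on its springs, m: 0 at rest, 0.010 end of travel. Gives from about 1.3 N, then 1 mm per 0.7 N (8.3 N at the end). Its hole lies up to 4.5 mm off the gauge's centre in x and also in y: not measured, to be felt for. When the foot finds the hole the ring springs back up round the stem
- stop_ring (a joint): push-down of the third ring (10 mm hole, stops the pestle's foot), m: 0 at rest, 0.010 end of travel; same springs as the second ring, and its hole is in line with the second ring's. Its upper face at rest lies somewhere between 45 and 70 mm above the table: not measured, to be felt for
- tube_a: bystander: a capped glass sample tube, diameter 16 mm (cap 19 mm), 82 mm tall, standing in a well; origin at its foot
- tube_b: bystander: a second, equal sample tube in another well; origin at its foot
- bottle: bystander: a white plastic reagent bottle, diameter 60 mm, 130 mm tall, on the table; origin at its foot
- jar: bystander: a white jar, diameter 76 mm, 110 mm tall, on the table; origin at its foot
Not all that is in view belongs to the job. What is shaped like the pestle but purple is not meant.

How it is judged:
By the outcome, as a careful person would: the job done as asked, in the order asked, and still so for the second after the job is handed in, with the robot touching nothing.
It also fails if it takes over 64 s, if anything falls off the work surface, if the arm or the gripper's body presses on something with over 40 N, if the wrist force passes 120 N, or if a joint passes its speed limit or range.

ROBOT

A 7-joint arm with a two-finger parallel gripper is mounted at the origin on the work surface. World frame = base frame: x ahead of the robot, y to its left, z up, the work surface at z = 0. Lengths are in m, angles in rad, forces in N, time in s.
With the tool pointing down it reaches from about 0.35 to 0.9 m from the base axis. Payload 8.1 kg.
Tool frame: the origin (TCP) lies midway between the tips of the shut fingers; the grasp point (between the pads) lies 19 mm behind it; z points along the fingers, x is the direction in which the jaws open and shut, and the axes are right-handed (so a half turn about z gives the same grasp; the last joint's range is limited). The gripper opens to 92 mm and grips with 3 to 60 N. Pads are 19 mm wide; open, the fingers measure 130 mm over their backs; the gripper's body (75 mm by 190 mm) begins 47 mm behind the grasp point.
Start: joints at [-1.325, 0.434, 0.025, 1.573, -0.012, 1.134, -0.075], TCP at [0.214, 0.587, 0.227] pointing down, gripper open.
Joint ranges: [-2.62, 2.62], [-0.44, 2.09], [-1.27, 1.32], [0.08, 2.57], [-1.32, 4.46], [0.12, 2], [-2.74, 2.74]. Speed limits (rad/s): [2.22, 2.22, 3.01, 3.01, 3.14, 3.14, 3.14].

INTERFACE

Orientations are given as a rotation vector (axis times angle).
In Python, from cell import arm gives the robot as it stands. The module is installed in compiled form; this text tells all that it offers.
- The arm moves only by the tool play_rows, never from a script. Its argument "motion" is a list of rows, each a list of 7 numbers: the gripper's target within -1 to 1 (fully open at 1, half-way at 0, shut at -1), then the shift along the tool's x, y, z in mm, then the turn, a rotation vector about the tool's x, y, z in rad. In form: [[claw, tx, ty, tz, ax, ay, az], ...]. A call has 1 to 10 rows; each row is the pose to reach, as a shift and turn from the pose measured when the call began, along the tool's axes at that moment; what a row does not reach only later rows make up. A row lasts 1/10 s, in which the tool goes at most 50 mm and 8.59 degrees, less where a joint would pass 70% of its speed; a pose out of reach is approached as far as the arm can. A call with a gripper value outside its range is refused whole. The fingers move at their own pace and stop on an object; "force" is the grip in N (left out, the last holds). Time passes only in rows, so rows that repeat a pose let the fingers close. It gives the time, the measured TCP pose, the force and the opening at its end, in the units of the state.
- arm.observe(): the state, without advancing time (a new reading comes with each control period).
- arm.get_image(name): name is "side" or "top"; returns a dict with "img" (480x640x3 uint8, blue, green, red), "depth" (480x640 float32, m along the optical axis (not along the pixel's ray), 0 where there is no reading), "K" (3x3 intrinsics, pixels), "rvec" (rotation vector, rad) and "tvec" (3), from world to camera coordinates, as OpenCV has them. Camera axes: x right, y down, z forward; pixel columns grow to the right and rows downward; lengths in m; the calibration is good to about 2 mm. A picture is of the moment at which its call begins.
- arm.sign_off(): hands the job in, once; it reports no verdict.
Trained networks look in a picture, given as the dict that the camera call returned (one of the last four; its "shot" number tells which), for a name from the list of things; names that differ only in an ending like _2 or _b are one class to them, and where a whole thing is asked for, a point or a joint stands for the part that bears it (a point fixed in the world has none). Each returns a list of dicts, best first, with "score" (0 to 1); they miss things now and then, are a little off and sometimes report something else, mostly with a low value. They report only what shows in the picture. A call takes as long as a camera call. They do not tell look-alikes from the thing itself.
- arm.look_for(picture, query): "box" ([left, top, width, height] as shares, 0 to 1, of the picture: columns of its width, rows of its height, round what is visible of it).
The state is a dict: "clock": time; "joints": joint angles; "dq": joint speeds; "joint_efforts": joint torques, N m; "position": TCP position; "ee_rot": TCP orientation; "force": force on the tool from outside, world axes, zero at the start; "ft_torque": the same for the moment, N m; "width": opening from 0.0 (shut) to 1.0 (fully open).
Only numpy, scipy, OpenCV 4.12 (cv2) and the standard library are available. Lean on these libraries where they do the work, as an engineer would, in place of code of your own. Each camera call takes 0.05 s, during which the arm holds its last target. There are 200 camera calls.

## Working session

There is one attempt and no reset: what is moved stays moved. The work goes in short steps, Python scripts to look and compute and a tool call to move; the robot and the scene stay as the last step left them, time stands still between calls to the robot, and variables do not carry over. Pictures are saved under pics/ and viewed, on a budget of 10 in all, crops included, one or two more only if the job needs it, and the job is handed in when it is done.

Besides the shell and the picture viewer there is one more tool, called after ">>>" as name(argument=value, ...) on one line, values as JSON. play_rows: Moves the arm, as the interface text tells. Its arguments: {"type":"object","properties":{"motion":{"type":"array"},"force":{"type":"number"}},"required":["motion"]}

```bash
mkdir -p pics
cat > h.py <<'E'
import numpy as np, cv2
from scipy.spatial.transform import Rotation as R
from cell import arm
def cloud(d):
    K=d["K"];Z=d["depth"];v,u=np.mgrid[:480,:640]
    P=np.stack([(u-K[0,2])*Z/K[0,0],(v-K[1,2])*Z/K[1,1],Z],-1)
    Rm=cv2.Rodrigues(np.array(d["rvec"],float))[0]
    W=(P-np.array(d["tvec"]).ravel())@Rm
    W[Z==0]=np.nan
    return W
E
python3 - <<'E'
from h import *
s=arm.observe();print({k:np.round(v,3) for k,v in s.items()})
for n in("side","top"):
    d=arm.get_image(n);cv2.imwrite(f"pics/{n}0.png",d["img"]);W=cloud(d)
    np.savez(f"{n}0.npz",W=W,img=d["img"],K=d["K"],rvec=d["rvec"],tvec=d["tvec"])
    for q in("pestle","block","gauge","tube_a","bottle","jar"):
        for r in arm.look_for(d,q)[:3]:
            b=np.array(r["box"])*[640,480,640,480];x,y,w,h=b.astype(int)
            p=W[y:y+h,x:x+w].reshape(-1,3)
            print(n,q,round(r["score"],2),b.round(),np.nanmedian(p,0).round(3))
E
```

```text
{'clock': np.float64(0.0), 'joints': array([-1.325,  0.435,  0.025,  1.574, -0.012,  1.134, -0.075]), 'dq': array([-0.001, -0.003, -0.001,  0.001, -0.001, -0.001,  0.001]), 'joint_efforts': array([-0.0000e+00, -6.6784e+01,  9.8500e-01, -3.1446e+01, -6.0000e-02,
        4.3000e-02,  0.0000e+00]), 'position': array([0.213, 0.587, 0.226]), 'ee_rot': array([ 2.572e+00,  1.802e+00, -2.000e-03]), 'force': array([ 0.126, -0.962,  1.019]), 'ft_torque': array([-0.014, -0.017, -0.053]), 'width': np.float64(0.996)}
side pestle 0.89 [362. 256.  16.  51.] [ 0.547 -0.208  0.103]
side pestle 0.75 [368. 289.  15.  51.] [ 0.515 -0.291  0.087]
side pestle 0.65 [313. 269.   7.  61.] [ 0.439 -0.173  0.002]
side block 0.62 [333. 269.  56.  68.] [ 0.531 -0.187  0.046]
side gauge 0.96 [280. 189.  38.  65.] [0.54  0.131 0.057]
side tube_a 0.58 [355. 273.  11.  21.] [ 0.552 -0.163  0.07 ]
side bottle 0.84 [267. 166.  26.  45.] [0.554 0.313 0.05 ]
side jar 0.92 [364. 336.  44.  67.] [ 0.477 -0.404  0.069]
top pestle 0.75 [414. 243.  25.  20.] [ 0.519 -0.289  0.003]
top pestle 0.59 [372. 279.  15.  19.] [ 0.443 -0.181  0.069]
top pestle 0.47 [382. 227.  17.  18.] [ 0.549 -0.204  0.103]
top block 0.64 [328. 225.  73.  38.] [ 0.548 -0.157  0.055]
top gauge 0.71 [188. 219.  73.  66.] [0.538 0.151 0.012]
top tube_a 0.58 [327. 224.  75.  38.] [ 0.549 -0.159  0.054]
top tube_a 0.51 [360. 234.  10.  14.] [ 0.55  -0.157  0.081]
top tube_a 0.42 [342. 231.   7.  11.] [ 0.558 -0.113  0.094]
top bottle 0.87 [127. 232.  37.  34.] [0.551 0.32  0.071]
top jar 0.76 [448. 249.  42.  40.] [ 0.48  -0.373  0.09 ]
```

View pics/side0.png

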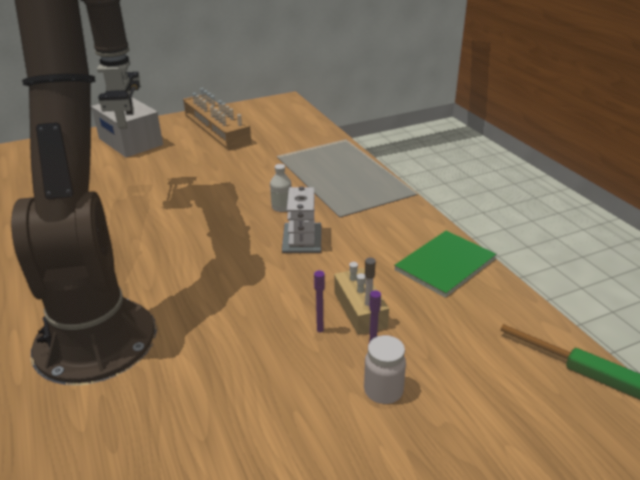

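View pics/top0.png

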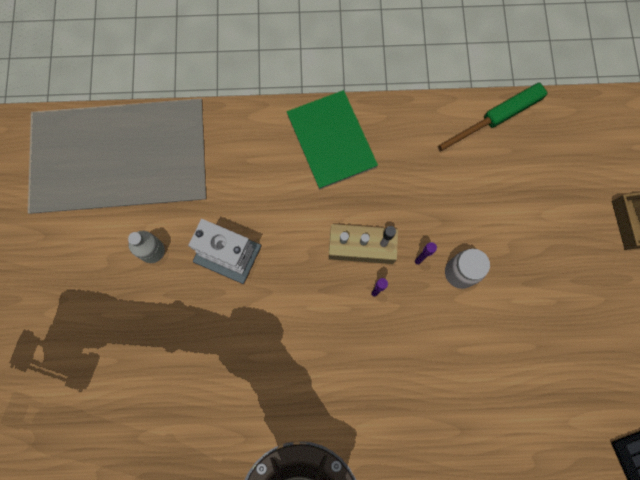

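Side view: the real pestle (grey handle) is in the block at px (370,268), with purple decoys at (320,280) and (375,300). Top view: pestle at (389,232), gauge at (222,245), its hole at about (218,241).

Run:
```python
from h import *
for n,pb,gb,bb in(("side",(355,250,382,310),(275,180,325,255),(325,260,392,335)),("top",(376,215,404,255),(180,210,265,285),(322,218,404,268))):
    f=np.load(n+"0.npz");W=f["W"];img=f["img"].astype(int)
    def sel(b,lo,hi):
        a=W[b[1]:b[3],b[0]:b[2]];m=(a[...,2]>lo)&(a[...,2]<hi);v,u=np.nonzero(m);return a[m],u+b[0],v+b[1],img[b[1]:b[3],b[0]:b[2]][m]
    p,u,v,c=sel(pb,.132,.18);k=np.ptp(c,axis=1)<40;p=p[k]
    print(n,"handle",len(p),p.mean(0).round(4),p.min(0).round(3),p.max(0).round(3))
    q=p[p[:,2]>.162];print(" top",len(q),q.mean(0).round(4))
    for nm,b,lo,hi in(("gauge",gb,.118,.129),("block",bb,.05,.0585)):
        p,*_=sel(b,lo,hi)
        r=cv2.minAreaRect((p[:,:2]*1000).astype(np.float32));print(nm,len(p),p.mean(0).round(4),r)
        print(cv2.boxPoints(r).round(0).tolist())
    # project pts
    d=f
    g=np.float32([[.54,.145,.125],[.54,-.2,.168]])
    print(cv2.projectPoints(g,f["rvec"],f["tvec"],f["K"],None)[0].round(1).tolist(), "cam",(-cv2.Rodrigues(f["rvec"])[0].T@f["tvec"].reshape(3)).round(2))
    vis=np.hstack([cv2.resize(f["img"][gb[1]:gb[3],gb[0]:gb[2]],(400,400*(gb[3]-gb[1])//(gb[2]-gb[0])))]) 
    cv2.imwrite(f"pics/z_{n}.png",vis)
    vis2=cv2.resize(f["img"][bb[1]:bb[3],bb[0]:bb[2]],(400,400*(bb[3]-bb[1])//(bb[2]-bb[0])))
    H=max(len(vis),len(vis2));
    P=lambda a:np.vstack([a,np.zeros((H-len(a),400,3),np.uint8)])
    o=np.hstack([P(vis),P(vis2)]);cv2.imwrite(f"pics/z_{n}.png",o[:600])
```

```text
side handle 286 [ 0.5324 -0.2429  0.1497] [ 0.503 -0.304  0.132] [ 0.558 -0.197  0.169]
 top 63 [ 0.5475 -0.208   0.1657]
gauge 553 [0.5453 0.1452 0.1228] ((546.0439453125, 147.71885681152344), (116.21754455566406, 63.9719352722168), 64.0557632446289)
[[492.0, 109.0], [549.0, 81.0], [600.0, 186.0], [543.0, 214.0]]
block 858 [ 0.5408 -0.1679  0.0533] ((548.9542846679688, -192.49368286132812), (219.96563720703125, 71.06794738769531), 83.77276611328125)
[[502.0, -298.0], [572.0, -306.0], [596.0, -87.0], [526.0, -79.0]]
[[[297.8999938964844, 199.10000610351562]], [[364.5, 259.1000061035156]]] cam [ 0.05 -1.06  0.9 ]
top handle 139 [ 0.5457 -0.2013  0.1609] [ 0.537 -0.213  0.132] [ 0.558 -0.192  0.173]
 top 94 [ 0.5475 -0.2027  0.1673]
gauge 1331 [0.5468 0.1525 0.1248] ((547.5470581054688, 153.16708374023438), (111.35955810546875, 64.84595489501953), 64.5426254272461)
[[494.0, 117.0], [553.0, 89.0], [601.0, 190.0], [542.0, 217.0]]
block 1634 [ 0.5506 -0.155   0.0547] ((553.4237060546875, -158.494384765625), (149.90286254882812, 71.87523651123047), 83.65985107421875)
[[509.0, -229.0], [581.0, -237.0], [597.0, -88.0], [526.0, -80.0]]
[[[221.89999389648438, 244.8000030517578]], [[389.20001220703125, 234.39999389648438]]] cam [ 0.29 -0.04  1.23]
```

View pics/z_top.png

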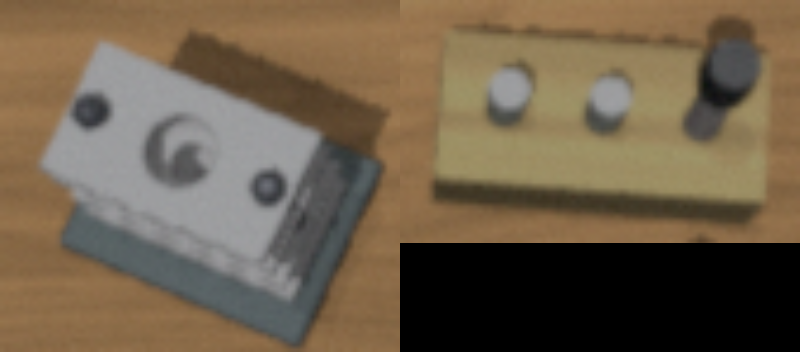

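```bash
cat >> h.py <<'E'
def to(x,y,z,yaw=None,tilt=True):
    s=arm.observe();M=R.from_rotvec(s["ee_rot"]);d=M.inv().apply(np.array([x,y,z])-s["position"])*1000
    cx=M.as_matrix()[:,0];yw=np.degrees(np.arctan2(cx[1],cx[0]));yaw=yw if yaw is None else yaw
    a=np.radians(yaw);T=np.array([[np.cos(a),np.sin(a),0],[np.sin(a),-np.cos(a),0],[0,0,-1]]).T
    T=np.column_stack([[np.cos(a),np.sin(a),0],[np.sin(a),-np.cos(a),0],[0,0,-1]])
    t=(M.inv()*R.from_matrix(T)).as_rotvec()
    print("t",round(float(s["clock"]),2),"pos",(s["position"]*1000).round(1),"yaw",yw.round(1),"F",np.round(s["force"],2),"T",np.round(s["ft_torque"],3),"w",round(float(s["width"]),3),"| shift",d.round(1),"turn",t.round(3))
E
python3 -c "
from h import *
to(.548,-.203,.235,-6.4)"
```

```text
t 0.7 pos [213.6 587.4 226.8] yaw 70.0 F [ 0.19 -0.9   0.18] T [-0.006 -0.039  0.063] w 1.004 | shift [-628.4  584.4   -8.3] turn [-0.    -0.     1.334]
```

>>> play_rows(motion=[[0.3,-628,584,-8,0,0,1.334],[0.3,-628,584,-8,0,0,1.334],[0.3,-628,584,-8,0,0,1.334],[0.3,-628,584,-8,0,0,1.334],[0.3,-628,584,-8,0,0,1.334],[0.3,-628,584,-8,0,0,1.334],[0.3,-628,584,-8,0,0,1.334],[0.3,-628,584,-8,0,0,1.334],[0.3,-628,584,-8,0,0,1.334],[0.3,-628,584,-8,0,0,1.334]], force=40)

```text
clock: 1.7
position: [0.4089, 0.1251, 0.2318]
ee_rot: [-3.135, 0.183, -0.001]
force: [0.9, 0.0, -0.1]
width: 0.653
```

```bash
python3 -c "
from h import *
to(.548,-.203,.235,-6.4)"
```

```text
t 1.7 pos [408.9 125.1 231.8] yaw -6.7 F [ 0.94  0.02 -0.13] T [-0.01  -0.041 -0.011] w 0.653 | shift [176.4 309.6  -3.4] turn [-0.001 -0.001 -0.005]
```

>>> play_rows(motion=[[0.3,176,310,-3,0,0,0],[0.3,176,310,-3,0,0,0],[0.3,176,310,-3,0,0,0],[0.3,176,310,-3,0,0,0],[0.3,176,310,-3,0,0,0],[0.3,176,310,-3,0,0,0],[0.3,176,310,-3,0,0,0],[0.3,176,310,-3,0,0,0],[0.3,176,310,-3,0,0,0],[0.3,176,310,-3,0,0,0]])

```text
clock: 2.7
position: [0.5474, -0.202, 0.2343]
ee_rot: [-3.134, 0.182, -0.0]
force: [-0.1, 0.4, 0.3]
width: 0.652
```

Run:
```python
from h import *
to(.548,-.203,.129,-6.4)
d=arm.get_image("side");cv2.imwrite("pics/s1.png",cv2.resize(d["img"][190:350,280:440],(600,600)))
```

```text
t 2.7 pos [ 547.4 -202.   234.3] yaw -6.6 F [-0.1   0.36  0.25] T [-0.096  0.02  -0.004] w 0.652 | shift [  0.7   1.1 105.3] turn [-0.002 -0.    -0.004]
```

View pics/s1.png

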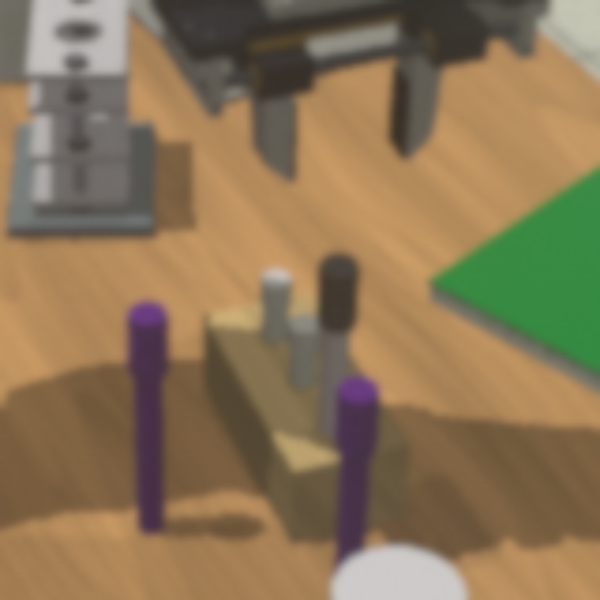

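The real pestle handle, crop px (338,290), lies under the open fingers. The decoys are clear of them, so I descend.

>>> play_rows(motion=[[0.3,1,1,25,0,0,0],[0.3,1,1,50,0,0,0],[0.3,1,1,75,0,0,0],[0.3,1,1,95,0,0,0],[0.3,1,1,105,0,0,0],[0.3,1,1,105,0,0,0],[0.3,1,1,105,0,0,0]])

```text
clock: 3.45
position: [0.5488, -0.2016, 0.1303]
ee_rot: [-3.134, 0.179, -0.002]
force: [0.2, -0.4, 1.0]
width: 0.65
```

Run:
```python
from h import *
to(.548,-.203,.129,-6.4)
```

```text
t 3.45 pos [ 548.8 -201.6  130.3] yaw -6.5 F [ 0.2  -0.37  1.  ] T [-0.158  0.047 -0.025] w 0.65 | shift [-0.7  1.5  1.3] turn [-0.003 -0.001 -0.002]
```

>>> play_rows(motion=[[0.3,-1,1.5,1,0,0,0],[-1,-1,1.5,1,0,0,0],[-1,-1,1.5,1,0,0,0],[-1,-1,1.5,1,0,0,0],[-1,-1,1.5,1,0,0,0],[-1,-1,1.5,1,0,0,0],[-1,-1,1.5,1,0,0,0],[-1,-1,1.5,1,0,0,0],[-1,-1,1.5,1,0,0,0],[-1,-1,1.5,1,0,0,0]], force=35)

```text
clock: 4.45
position: [0.5476, -0.2031, 0.1293]
ee_rot: [-3.134, 0.179, -0.002]
force: [0.1, -0.4, 0.9]
width: 0.233
```

Run:
```python
from h import *
to(.548,-.203,.129,-6.4)
```

```text
t 4.45 pos [ 547.6 -203.1  129.3] yaw -6.5 F [ 0.08 -0.38  0.95] T [-0.055  0.142  0.012] w 0.233 | shift [ 0.4 -0.1  0.3] turn [-0.003 -0.001 -0.002]
```

>>> play_rows(motion=[[-1,0,0,-10,0,0,0],[-1,0,0,-25,0,0,0],[-1,0,0,-40,0,0,0],[-1,0,0,-60,0,0,0],[-1,0,0,-90,0,0,0],[-1,0,0,-120,0,0,0],[-1,0,0,-145,0,0,0],[-1,0,0,-155,0,0,0],[-1,0,0,-155,0,0,0],[-1,0,0,-155,0,0,0]])

```text
clock: 5.45
position: [0.547, -0.2031, 0.2833]
ee_rot: [-3.134, 0.178, -0.0]
force: [-0.9, -0.7, -1.0]
width: 0.233
```

Run:
```python
from h import *
to(.547,.153,.285,-6.4)
d=arm.get_image("side");cv2.imwrite("pics/s2.png",cv2.resize(d["img"][150:350,250:450],(600,600)))
```

```text
t 5.45 pos [ 547.  -203.1  283.3] yaw -6.5 F [-0.87 -0.72 -1.05] T [-0.102  0.073 -0.005] w 0.233 | shift [ -40.4 -353.8   -0.6] turn [-0.003  0.    -0.002]
```

View pics/s2.png

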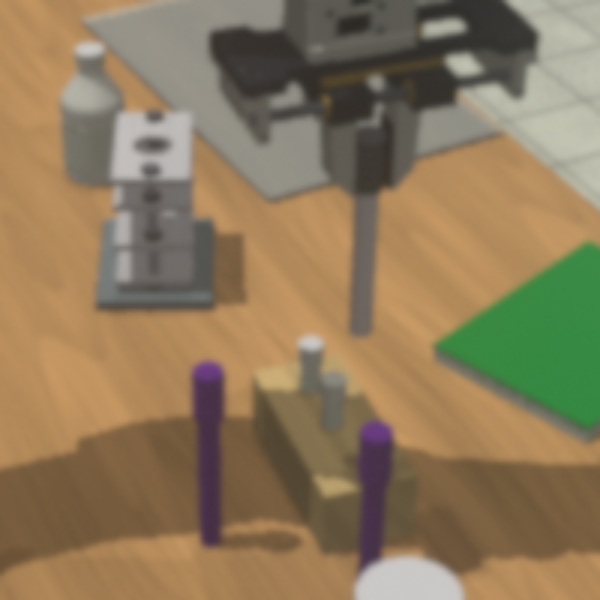

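Pestle held, upright and clear at px (365,240), with the block and tubes undisturbed. Next I rectify the gauge from the top camera at both ring planes, to get the centre and a hint of the second hole.

Run:
```python
from h import *
f=[arm.get_image("top") for _ in range(4)];d=f[0]
img=np.mean([x["img"].astype(np.float32) for x in f],0).astype(np.uint8)
dep=np.mean([x["depth"] for x in f],0);d["depth"]=dep;W=cloud(d)
a=W[205:290,175:270];m=(a[...,2]>.121)&(a[...,2]<.129);p=a[m]
r=cv2.minAreaRect((p[:,:2]*1000).astype(np.float32));print(r,np.median(p[:,2]))
c=np.array([.5475,.153]);yw=np.radians(-25.5);ex=np.array([np.cos(yw),np.sin(yw)]);ey=np.array([-ex[1],ex[0]])
S=6;outs=[]
for z,h in((.125,60),(.100,30)):
    s=S*60/h*1.0
    n=int(2*h*3.2*60/h); g=np.linspace(-h,h,n)
    X,Y=np.meshgrid(g,-g) # cols=gauge x, rows up=gauge y
    P=np.stack([c[0]+(X*ex[0]+Y*ey[0])/1000,c[1]+(X*ex[1]+Y*ey[1])/1000,np.full_like(X,z)],-1).reshape(-1,3)
    uv=cv2.projectPoints(P,d["rvec"],d["tvec"],d["K"],None)[0].reshape(n,n,2).astype(np.float32)
    o=cv2.remap(img,uv[...,0],uv[...,1],cv2.INTER_CUBIC)
    k=n/(2*h)
    q=lambda x,y:(int(n/2+x*k),int(n/2-y*k))
    for t in range(-h,h+1,10): cv2.line(o,q(t,-h),q(t,-h+2),(0,0,255),1);cv2.line(o,q(-h,t),q(-h+2,t),(0,0,255),1)
    cv2.circle(o,q(0,0),2,(0,0,255),-1)
    # visible outline of top hole seen on this plane
    cam=-cv2.Rodrigues(np.array(d["rvec"]))[0].T@np.array(d["tvec"]).reshape(3)
    th=np.linspace(0,2*np.pi,60)
    H=np.stack([c[0]+.016*np.cos(th),c[1]+.016*np.sin(th),np.full(60,.125)],-1)
    Q=cam+(H-cam)*((z-cam[2])/(H[:,2:]-cam[2]))
    e=(Q[:,:2]-c)*1000
    for x,y in zip(e@ex,e@ey): cv2.circle(o,q(x,y),1,(0,255,0),-1)
    outs.append(o)
cv2.imwrite("pics/rect.png",np.hstack(outs))
```

```text
((547.5888061523438, 153.00962829589844), (110.14665985107422, 64.37864685058594), 64.67971801757812) 0.12495371049748875
```

View pics/rect.png

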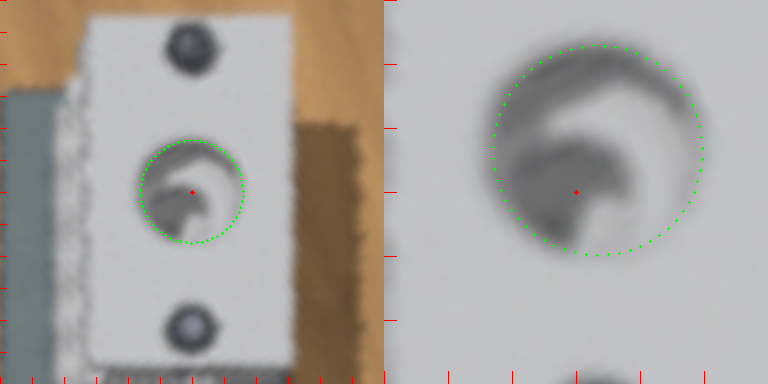

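Left half: plate outline and 32 mm hole match gauge centre (547.5,153.0), yaw −25.4°. Right half: the dark second hole appears near the centre, px (573,194), about (−0.5,0) mm in the gauge frame. I move above it.

Run:
```python
from h import *
to(.547,.153,.283,-25.5)
```

```text
t 5.7 pos [ 547.  -203.3  283.3] yaw -6.5 F [-0.45 -0.51 -0.66] T [-0.092  0.03  -0.005] w 0.231 | shift [ -40.5 -353.9    1.3] turn [-0.003  0.001  0.331]
```

>>> play_rows(motion=[[-1,-3,-25,0,0,0,0.03],[-1,-7,-65,0,0,0,0.06],[-1,-12,-110,0,0,0,0.11],[-1,-18,-155,0,0,0,0.16],[-1,-23,-200,0,0,0,0.21],[-1,-28,-245,0,0,0,0.25],[-1,-33,-290,0,0,0,0.29],[-1,-38,-330,1,0,0,0.33],[-1,-40.5,-354,1,-0.003,0.001,0.331],[-1,-40.5,-354,1,-0.003,0.001,0.331]])

```text
clock: 6.7
position: [0.5462, 0.1584, 0.2821]
ee_rot: [3.066, -0.682, -0.003]
force: [-0.4, 0.8, -0.1]
width: 0.231
```

Run:
```python
from h import *
to(.547,.153,.283,-25.5)
d=arm.get_image("side");t=arm.get_image("top")
a=cv2.resize(d["img"][110:260,230:380],(400,400));b=cv2.resize(t["img"][190:290,170:270],(400,400))
cv2.imwrite("pics/s3.png",np.hstack([a,b]))
# stem axis fit from side depth: stem z .175-.25
for n,q,(u0,v0,u1,v1) in(("side",d,(270,100,340,230)),("top",t,(150,180,290,300))):
    W=cloud(q)[v0:v1,u0:u1];
    for lo,hi in((.17,.2),(.2,.23),(.23,.255)):
        m=(W[...,2]>lo)&(W[...,2]<hi)&(abs(W[...,0]-.547)<.02)&(abs(W[...,1]-.153)<.02);print(n,m.sum(),np.nanmean(W[m],0).round(4) if m.any() else 0)
to(.547,.153,.283,-25.5)
```

```text
t 6.7 pos [546.2 158.4 282.1] yaw -25.1 F [-0.42  0.79 -0.12] T [-0.096  0.147 -0.008] w 0.231 | shift [ 3.   4.5 -0.9] turn [0.001 0.002 0.007]
side 80 [0.5447 0.1506 0.185 ]
side 70 [0.545  0.1504 0.2151]
side 60 [0.5444 0.15   0.2434]
top 33 [0.542  0.1509 0.1865]
top 39 [0.5426 0.1511 0.2143]
top 27 [0.5431 0.1501 0.2404]
t 6.8 pos [546.8 153.3 282.7] yaw -25.4 F [-1.02 -0.86 -1.06] T [-0.129  0.13   0.043] w 0.232 | shift [ 0.3  0.2 -0.3] turn [0.002 0.    0.001]
```

View pics/s3.png

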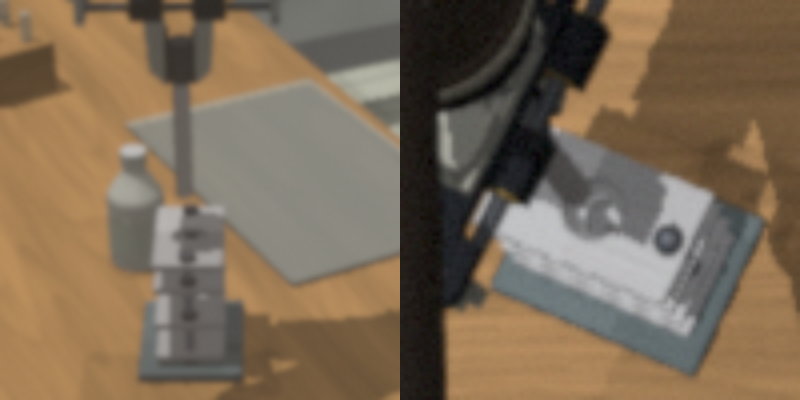

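The stem stands vertical just above the mouth, and its measured axis agrees with the TCP to about 1 mm. I lower it into the mouth.

>>> play_rows(motion=[[-1,0,0,8,0,0,0],[-1,0,0,20,0,0,0],[-1,0,0,30,0,0,0],[-1,0,0,36,0,0,0],[-1,0,0,42,0,0,0],[-1,0,0,47,0,0,0],[-1,0,0,51,0,0,0],[-1,0,0,55,0,0,0],[-1,0,0,57,0,0,0],[-1,0,0,57,0,0,0]])

```text
clock: 7.8
position: [0.5467, 0.1532, 0.2255]
ee_rot: [3.063, -0.691, -0.001]
force: [1.1, 0.1, -0.6]
width: 0.234
```

```bash
cat >> h.py <<'E'
def feel(n=3):
    F=[];T=[]
    for _ in range(n):
        arm.get_image("top");s=arm.observe();F.append(s["force"]);T.append(s["ft_torque"])
    print("mean F",np.mean(F,0).round(2),"sd",np.std(F,0).round(2),"T",np.mean(T,0).round(3))
E
python3 - <<'E'
from h import *
feel(4)
to(.547,.153,.221,-25.5)
E
```

```text
mean F [ 0.18 -0.41 -0.52] sd [0.27 0.31 0.51] T [-0.081  0.081  0.012]
t 8.0 pos [546.9 153.3 225.9] yaw -25.4 F [ 0.4  -0.38 -0.52] T [-0.093  0.068 -0.046] w 0.232 | shift [0.2 0.2 4.9] turn [ 0.001 -0.     0.001]
```

>>> play_rows(motion=[[-1,0,0,2,0,0,0],[-1,0,0,4,0,0,0],[-1,0,0,6,0,0,0],[-1,0,0,7.5,0,0,0],[-1,0,0,8.5,0,0,0],[-1,0,0,9.5,0,0,0],[-1,0,0,10.5,0,0,0],[-1,0,0,11.5,0,0,0],[-1,0,0,11.5,0,0,0]])

```text
clock: 8.9
position: [0.5469, 0.1532, 0.2143]
ee_rot: [3.063, -0.691, -0.001]
force: [0.6, -1.0, -0.4]
width: 0.235
```

Run:
```python
from h import *
feel(4)
to(.547,.153,.212,-25.5)
```

```text
mean F [ 0.7  -0.06 -0.57] sd [0.45 0.33 0.25] T [-0.11   0.085  0.005]
t 9.1 pos [547.  153.2 214.5] yaw -25.4 F [ 0.18  0.23 -0.19] T [-0.132  0.093 -0.009] w 0.234 | shift [0.1 0.2 2.5] turn [ 0.001 -0.     0.001]
```

>>> play_rows(motion=[[-1,0,0,1,0,0,0],[-1,0,0,2,0,0,0],[-1,0,0,2.5,0,0,0],[-1,0,0,2.5,0,0,0]])

```text
clock: 9.5
position: [0.5469, 0.1532, 0.2119]
ee_rot: [3.063, -0.691, -0.001]
force: [0.3, 0.7, -0.9]
width: 0.233
```

Run:
```python
from h import *
feel(4)
to(.547,.153,.208,-25.5)
```

```text
mean F [-0.15  0.05 -0.82] sd [0.66 0.74 0.67] T [-0.078  0.079  0.004]
t 9.7 pos [547.  153.2 212. ] yaw -25.4 F [ 0.8   0.6  -1.66] T [-0.093  0.056 -0.014] w 0.23 | shift [0.1 0.2 4. ] turn [ 0.001 -0.     0.001]
```

>>> play_rows(motion=[[-1,0,0,1,0,0,0],[-1,0,0,2,0,0,0],[-1,0,0,3,0,0,0],[-1,0,0,3,0,0,0]])

```text
clock: 10.1
position: [0.5468, 0.1532, 0.2088]
ee_rot: [3.063, -0.691, -0.001]
force: [-0.7, 0.7, -0.0]
width: 0.233
```

Run:
```python
from h import *
feel(4)
to(.547,.153,.208,-25.5)
d=arm.get_image("side");cv2.imwrite("pics/s4.png",cv2.resize(d["img"][130:260,250:350],(600,600*130//100))[:600])
```

```text
mean F [-0.61  0.18 -0.8 ] sd [0.29 0.38 0.21] T [-0.086  0.07   0.007]
t 10.3 pos [547.  153.2 209. ] yaw -25.4 F [-0.91  0.67 -0.64] T [-0.038  0.086  0.009] w 0.237 | shift [0.1 0.2 1. ] turn [ 0.001 -0.     0.001]
```

View pics/s4.png

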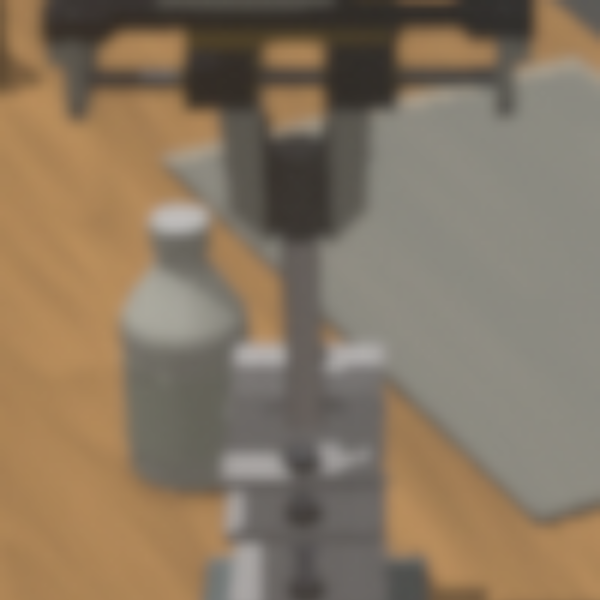

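The foot is 7 mm below the second ring's rest height and no push shows on the force sensor, so it has found the hole at once. The picture shows the stem vertical at (300,330). Next I lower it to just above the stop ring's range.

>>> play_rows(motion=[[-1,0,0,1.5,0,0,0],[-1,0,0,3,0,0,0],[-1,0,0,5,0,0,0],[-1,0,0,7,0,0,0],[-1,0,0,9.5,0,0,0],[-1,0,0,12,0,0,0],[-1,0,0,14.5,0,0,0],[-1,0,0,17,0,0,0],[-1,0,0,19,0,0,0],[-1,0,0,19,0,0,0]])

```text
clock: 11.35
position: [0.5468, 0.1531, 0.1897]
ee_rot: [3.063, -0.691, -0.001]
force: [0.2, -0.3, -1.2]
width: 0.234
```

Run:
```python
from h import *
feel(4)
to(.547,.153,.208,-25.5)
```

```text
mean F [ 0.36 -0.01 -1.12] sd [0.65 0.28 0.38] T [-0.128  0.077  0.005]
t 11.55 pos [547.1 153.2 190.2] yaw -25.4 F [ 0.77  0.32 -1.19] T [-0.119  0.072 -0.026] w 0.231 | shift [ -0.    0.2 -17.8] turn [ 0.001 -0.     0.001]
```

>>> play_rows(motion=[[-1,0,0,1.5,0,0,0],[-1,0,0,3,0,0,0],[-1,0,0,4.5,0,0,0],[-1,0,0,6,0,0,0],[-1,0,0,6,0,0,0]])

```text
clock: 12.05
position: [0.5469, 0.1532, 0.1839]
ee_rot: [3.063, -0.691, -0.0]
force: [0.1, -0.1, -0.9]
width: 0.233
```

Run:
```python
from h import *
feel(5)
to(.547,.153,.208,-25.5)
```

```text
mean F [-0.   -0.02 -0.77] sd [0.27 0.3  0.18] T [-0.102  0.086  0.003]
t 12.3 pos [547.1 153.2 184.2] yaw -25.4 F [-0.42  0.27 -0.67] T [-0.142  0.119  0.019] w 0.234 | shift [ -0.    0.2 -23.8] turn [ 0.001 -0.     0.001]
```

Foot at about 67.8 mm and still free. I continue in 3 mm steps.

>>> play_rows(motion=[[-1,0,0,1,0,0,0],[-1,0,0,2,0,0,0],[-1,0,0,3,0,0,0],[-1,0,0,3,0,0,0]])

```text
clock: 12.7
position: [0.547, 0.1532, 0.181]
ee_rot: [3.063, -0.691, -0.0]
force: [-0.5, 0.1, -0.6]
width: 0.235
```

Run:
```python
from h import *
feel(4)
to(.547,.153,.208,-25.5)
```

```text
mean F [-0.29 -0.11 -0.79] sd [0.73 0.56 0.29] T [-0.081  0.115 -0.002]
t 12.9 pos [547.1 153.2 181.3] yaw -25.4 F [ 0.73  0.27 -1.29] T [-0.06   0.093 -0.026] w 0.23 | shift [ -0.    0.2 -26.7] turn [ 0.001 -0.     0.001]
```

>>> play_rows(motion=[[-1,0,0,1,0,0,0],[-1,0,0,2,0,0,0],[-1,0,0,3,0,0,0],[-1,0,0,3,0,0,0]])

```text
clock: 13.3
position: [0.5472, 0.1532, 0.1782]
ee_rot: [3.064, -0.691, 0.0]
force: [0.2, 0.0, -0.2]
width: 0.233
```

Run:
```python
from h import *
feel(4)
to(.547,.153,.208,-25.5)
```

```text
mean F [ 0.01 -0.06 -0.83] sd [0.39 0.24 0.25] T [-0.102  0.09  -0.012]
t 13.5 pos [547.1 153.2 178.2] yaw -25.4 F [ 0.1   0.12 -1.07] T [-0.095  0.109 -0.048] w 0.232 | shift [ -0.    0.3 -29.8] turn [ 0.001 -0.     0.001]
```

>>> play_rows(motion=[[-1,0,0,1,0,0,0],[-1,0,0,2,0,0,0],[-1,0,0,3,0,0,0],[-1,0,0,3,0,0,0]])

```text
clock: 13.9
position: [0.5472, 0.1532, 0.1753]
ee_rot: [3.064, -0.691, 0.001]
force: [-0.3, -0.1, 1.6]
width: 0.236
```

Run:
```python
from h import *
feel(4)
to(.547,.153,.208,-25.5)
```

```text
mean F [-0.39  0.31  2.62] sd [0.36 0.34 0.4 ] T [-0.086  0.208  0.004]
t 14.1 pos [547.2 153.2 175.3] yaw -25.4 F [-0.22  0.19  2.19] T [-0.085  0.224  0.001] w 0.229 | shift [ -0.1   0.3 -32.7] turn [ 0.001 -0.001  0.001]
```

The stop ring is felt: a 3.4 N change, about 3 mm of give. I press 1 mm more and hold for about a second.

>>> play_rows(motion=[[-1,0,0,0.5,0,0,0],[-1,0,0,1,0,0,0],[-1,0,0,1,0,0,0],[-1,0,0,1,0,0,0],[-1,0,0,1,0,0,0],[-1,0,0,1,0,0,0],[-1,0,0,1,0,0,0],[-1,0,0,1,0,0,0],[-1,0,0,1,0,0,0]])

```text
clock: 15.0
position: [0.5473, 0.1532, 0.1744]
ee_rot: [3.064, -0.691, 0.001]
force: [-0.4, 0.3, 2.8]
width: 0.232
```

Run:
```python
from h import *
feel(4)
to(.547,.153,.1778,-25.5)
```

```text
mean F [-0.6   0.08  3.38] sd [0.61 0.41 0.73] T [-0.082  0.201 -0.032]
t 15.2 pos [547.3 153.2 174.4] yaw -25.4 F [ 0.26 -0.24  2.48] T [-0.069  0.154 -0.061] w 0.232 | shift [-0.1  0.3 -3.4] turn [ 0.001 -0.001  0.001]
```

>>> play_rows(motion=[[-1,0,0,-1,0,0,0],[-1,0,0,-2,0,0,0],[-1,0,0,-3,0,0,0],[-1,0,0,-3.3,0,0,0],[-1,0,0,-3.3,0,0,0]])

```text
clock: 15.7
position: [0.5472, 0.1532, 0.1776]
ee_rot: [3.064, -0.691, 0.0]
force: [-0.6, -1.0, 0.7]
width: 0.232
```

Run:
```python
from h import *
feel(8)
to(.547,.153,.1778,-25.5)
```

```text
mean F [-0.16  0.27  1.01] sd [0.48 0.59 0.42] T [-0.097  0.122 -0.01 ]
t 16.1 pos [547.2 153.2 177.6] yaw -25.4 F [0.14 0.82 1.52] T [-0.114  0.176  0.01 ] w 0.229 | shift [-0.1  0.3 -0.2] turn [ 0.001 -0.     0.001]
```

Resting on the ring with about 0.7 mm of give. I ease the grip off, then open.

>>> play_rows(motion=[[-1,0,0,0,0,0,0],[-1,0,0,-0.4,0,0,0],[-0.52,0,0,-0.4,0,0,0],[-0.48,0,0,-0.4,0,0,0],[-0.42,0,0,-0.4,0,0,0],[-0.35,0,0,-0.4,0,0,0],[-0.2,0,0,-0.4,0,0,0],[0,0,0,-0.4,0,0,0],[0.2,0,0,-0.4,0,0,0],[0.2,0,0,-0.4,0,0,0]], force=6)

```text
clock: 17.1
position: [0.5472, 0.1532, 0.178]
ee_rot: [3.064, -0.691, 0.0]
force: [-0.0, -0.4, -0.1]
width: 0.583
```

Run:
```python
from h import *
d=arm.get_image("side");cv2.imwrite("pics/s5.png",cv2.resize(d["img"][130:260,250:350],(460,598)))
feel(4)
to(.547,.153,.1778,-25.5)
```

```text
mean F [ 0.01  0.16 -0.21] sd [0.34 0.63 0.26] T [-0.115  0.095 -0.015]
t 17.35 pos [547.2 153.2 178. ] yaw -25.4 F [ 0.03 -0.77 -0.64] T [-0.096  0.109  0.036] w 0.599 | shift [-0.1  0.3  0.2] turn [ 0.001 -0.     0.001]
```

View pics/s5.png

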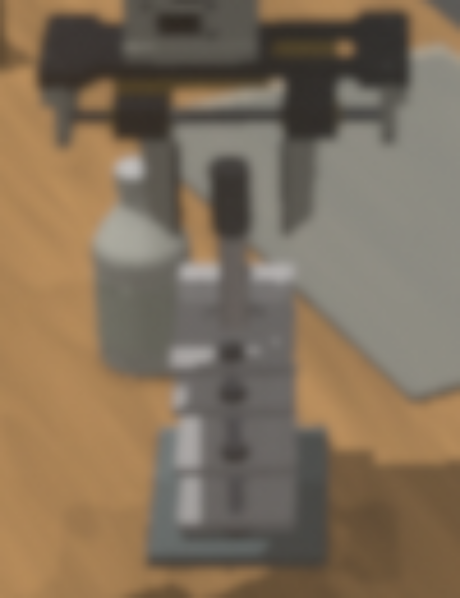

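The pestle stands free and upright in the gauge, handle at (232,195), with the fingers clear on both sides. I retreat upward.

>>> play_rows(motion=[[0.2,0,0,-5,0,0,0],[0.2,0,0,-15,0,0,0],[0.2,0,0,-30,0,0,0],[0.2,0,0,-50,0,0,0],[0.2,0,0,-75,0,0,0],[0.2,0,0,-100,0,0,0],[0.2,0,0,-120,0,0,0],[0.2,0,0,-120,0,0,0],[0.2,0,0,-120,0,0,0]])

```text
clock: 18.25
position: [0.5473, 0.1533, 0.2986]
ee_rot: [3.064, -0.691, 0.002]
force: [-0.4, 0.1, -0.9]
width: 0.601
```

Run:
```python
from h import *
d=arm.get_image("side");cv2.imwrite("pics/s6.png",cv2.resize(d["img"][130:350,240:420],(490,599)))
to(.547,.153,.298,-25.5)
W=cloud(d)[100:260,260:340]
for lo,hi in((.135,.165),(.18,.2),(.2,.225)):
    m=(W[...,2]>lo)&(W[...,2]<hi)&(abs(W[...,0]-.547)<.02)&(abs(W[...,1]-.15)<.02);print(m.sum(),W[m].mean(0).round(4),W[m].max(0).round(4))
```

```text
t 18.3 pos [546.9 153.3 297.9] yaw -25.4 F [-0.21  0.08 -0.2 ] T [-0.097  0.144 -0.055] w 0.598 | shift [ 0.2  0.2 -0.1] turn [ 0.001 -0.     0.001]
63 [0.5454 0.1448 0.1496] [0.556  0.1535 0.1647]
63 [0.5441 0.1422 0.1902] [0.5557 0.1533 0.1998]
78 [0.5459 0.1452 0.2099] [0.5599 0.1609 0.2169]
```

View pics/s6.png

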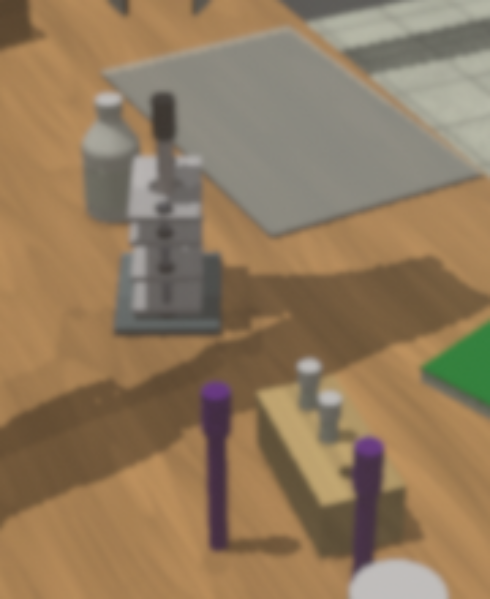

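The pestle stands upright in the gauge. Its top is at 217 mm, so the foot is at about 62 mm, matching the height at which the ring was felt. Tubes, bottle and jar look unmoved.

```bash
python3 -c "
from h import *
print(arm.sign_off())"
```

```text
the job is handed in; nothing more can be done
None
```

The pestle now stands upright and released on the third ring of the gauge, and the job was handed in at about 18 s of the 64 s allowed.

- **Second ring:** I aimed at the hole from the top camera picture. The foot went straight through with no push showing on the force sensor, so no search was needed.
- **Third ring:** it stopped the foot at about 62 mm above the table. I pressed to about 4.2 N, roughly 4 mm of give by the spring figures, for just over a second. I then eased back to under 1 mm of give before opening the fingers.
- **Last checks:** the pestle's top measures 217 mm, which puts its foot at 62 mm and agrees with what was felt. The robot is clear, and the tubes, bottle and jar look unmoved in the side view; the jar was only partly in the last picture.
- **Limits of the checks:** force readings scatter by up to about 0.7 N, so the amounts of give are good to within about 1 mm. The position of the second ring was inferred from force and never seen directly. No check failed or disagreed.

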